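Close up the specimen drawer unit

ROBOT

A 7-joint arm with a two-finger parallel gripper is mounted at the origin on the work surface. World frame = base frame: x ahead of the robot, y to its left, z up, the work surface at z = 0. Lengths are in m, angles in rad, forces in N, time in s.
With the tool pointing down it reaches from about 0.35 to 0.9 m from the base axis. Payload 7.2 kg.
Tool frame: the origin (TCP) lies midway between the tips of the shut fingers; the grasp point (between the pads) lies 19 mm behind it; z points along the fingers, x is the direction in which the jaws open and shut, and the axes are right-handed (so a half turn about z gives the same grasp; the last joint's range is limited). The gripper opens to 85 mm and grips with 20 to 120 N. Pads are 22 mm wide; open, the fingers measure 114 mm over their backs; the gripper's body (76 mm by 85 mm) begins 54 mm behind the grasp point. The pads swing forward as they close: fully open they stand 13 mm farther back than shut.
Start: joints at [-1.261, 0.411, -0.013, 1.596, 0.006, 1.134, -0.082], TCP at [0.231, 0.581, 0.231] pointing down, gripper open.
Joint ranges: [-2.95, 2.95], [-0.29, 1.99], [-1.47, 1.44], [0.14, 2.54], [-1.03, 4.17], [0.13, 1.85], [-2.86, 2.86]. Speed limits (rad/s): [2.39, 2.39, 3.01, 3.01, 3.14, 3.14, 3.14].

INTERFACE

Orientations are given as a 3x3 rotation matrix whose columns are the frame's x, y, z axes.
In Python, from cell import r gives the robot as it stands.
- The arm moves only by the shell command python3 -m pendant 'ROWS' [OPENING] [FORCE]. ROWS is JSON, a list of rows, each a list of 2 entries, a list of its own where there are three numbers: the shift along the world's x, y, z in m, then the turn, a rotation vector about the world's x, y, z in degrees. A call has 1 to 12 rows; each row shifts and turns the pose as measured when the row begins; what a row does not reach is not made up. A row lasts 1/8 s, in which the tool goes at most 62.5 mm and 10.7 degrees, less where a joint would pass 70% of its speed; a pose out of reach is approached as far as the arm can. A call is refused whole if a number of a shift passes 0.0625 or a number of a turn 10.7, either way. A call with a gripper value outside its range is refused whole. OPENING is the opening in per cent of the stroke, from 0 (shut) to 100 (fully open), set as the call begins (- or left out, the last holds). The fingers move at their own pace and stop on an object; FORCE is the grip in N (left out, the last holds). Time passes only in rows, so rows that do not move let the fingers close. It gives the time, the measured TCP pose, the force and the opening at its end, in the units of the state.
- r.get_obs(): the state, without advancing time (a new reading comes with each control period).
- r.camera(name): name is "side" or "top"; returns (picture, depth): 420x560x3 uint8, red, green, blue; 420x560 float32, m along the optical axis (not along the pixel's ray), 0 where there is no reading.
- r.camera_info(name): a dict with "fovy" (degrees; the focal length in pixels is half the picture's height over the tangent of half this angle, whatever the lens; pixels are square), "cx", "cy" (the principal point, pixels), "rvec" (rotation vector, rad) and "tvec" (3), from world to camera coordinates, as OpenCV has them. Camera axes: x right, y down, z forward; pixel columns grow to the right and rows downward; lengths in m; the calibration is good to about 2 mm. A picture is of the moment at which its call begins. camera_info takes no time and is no camera call.
- r.sign_off(): hands the job in, once; it reports no verdict.
The state is a dict: "time": time; "qpos": joint angles; "joint_vel": joint speeds; "joint_torque": joint torques, N m; "tcp_pos": TCP position; "ee_rot": TCP orientation; "contact_force": force on the tool from outside, world axes, zero at the start; "moment": the same for the moment, N m; "grip_width": finger opening in m.
Only numpy, scipy, OpenCV 4.12 (cv2) and the standard library are available. Lean on these libraries where they do the work, as an engineer would, in place of code of your own. Each camera call takes 0.05 s, during which the arm holds its last target.

TASK

Close up the white drawer unit after the procedure, pushing with the fingertips: fold the blue lid that stands up on the left drawer over and press it down flat while that drawer is still out, as you found it, and only then push that drawer fully home. Push the right drawer fully home too, whenever you like. Do not slam the drawers or pull anything further open, and leave the jar, the bottle and the bowl where they stand.

Things in the scene. Friction and masses are not known exactly. Their poses are not given: they have to be found in the camera images.
- unit: White bench-top drawer unit, fixed, 220 deep (x) by 350 wide (y) by 120 mm high, plus a 6 mm high rail along each side of the top. Origin: centre of its underside, on the table. x points from the drawer fronts to its back (away from the robot), y to the robot's left, z up. Drawers side by side, centre lines at y = +86 mm (left, blue label plate) and -86 mm (right, yellow label plate).
- left_drawer_front (a point): Point on the outer face of the left drawer's grey front panel, half-way across, 80 mm above the table; moves with the drawer. Panel 166 wide, 14 thick, from 10 to 114 mm above the table. A steel bar pull, 80 mm wide, stands out 22 mm, 36 mm above the table (top at 40 mm); above it the face is flat. Shut, the face is 124 mm in front of the unit's origin. Axes as the unit's.
- right_drawer_front (a point): The same point on the right drawer's front, of the same make and size; no lid. Both drawers are open boxes with walls 94 mm above the table at the top, holding fixed contents (vials left, cartons right) that end lower.
- left_drawer (a joint): How far the left drawer is out, in m: 0 = fully home, 0.17 = end of travel; grows towards the robot along the unit's -x. Starts at 0.10 to 0.135. About 3 N of sliding friction and light damping; stays where it is left. The lid is clear of the unit's housing while this is above 0.08.
- right_drawer (a joint): The same for the right drawer. Starts at 0.05 to 0.13.
- lid (a joint): Angle of the blue lid in rad: 0 = lying flat on the left drawer's box, 1.57 = upright, more = leaning outward to the left (+y of the unit); limit 2.2. Starts at 1.35 to 1.85. A stiff hinge (0.12 N m of friction) holds it at any angle, so it has to be pushed all the way down.
- lid_hinge (a point): Middle of the lid's hinge line, along the unit's x on the left side of the left drawer, 96 mm above the table; moves with the drawer. Lid: blue plate, 80 mm along the hinge (40 each way), 140 mm from hinge to free edge, 5 mm thick; this point is on its underside. Shut, it reaches to -y of the unit, its top 101 mm above the table.
- lid_edge (a point): Middle of the lid's free edge, 140 mm from the hinge, half-way through the plate; moves with the lid. A finger ridge, 5 mm high and 30 mm long, runs along the middle of this edge on the upper (outer) side, within 9 mm of the edge.
- jar_mid (a point): Bystander: centre of a white capped jar, 56 mm across, 75 mm high, on top of the unit.
- rinse_bottle_mid (a point): Bystander: centre of a white bottle with a blue cap, 60 mm across, 150 mm high, on the table beside the unit's drawers.
- bowl_mid (a point): Bystander: centre of a steel bowl, 100 mm across at the rim, 45 mm high, on the table on the other side (the bottle and bowl may be on either side).

How it is judged:
On the way, in this order (a step that is already met when the one before it is completed fails the run):
1. the lid is pressed flat while the left drawer is still out (value of joint lid below 0.06 rad and value of joint left_drawer above 0.08 m), for 0.2 s.
2. the left drawer is fully home, its lid flat (value of joint lid below 0.06 rad and value of joint left_drawer below 0.005 m), for 0.2 s.
At the end, for the whole second after the job is handed in: Lid within 0.06 rad of flat, both drawers within 5 mm of fully home, the jar, bottle and bowl at rest within 30 mm of where they started (all of step 2 and value of joint right_drawer below 0.005 m and linear speed of each of jar, rinse_bottle, bowl below 0.02 m/s and distance of each of jar_mid, rinse_bottle_mid, bowl_mid from where it was at the start of the episode below 0.03 m); the robot touches nothing.
It fails at once if the left drawer is pushed in while its lid still stands up (value of joint left_drawer below 0.07 m and value of joint lid above 0.2 rad).
It fails at once if a drawer is pulled further out, or the lid is swung further open (value of joint left_drawer above 0.155 m or value of joint right_drawer above 0.15 m or value of joint lid above 2.05 rad).
It fails at once if a drawer is slammed (pushed in faster than 0.4 m/s) (velocity of joint any of left_drawer, right_drawer below -0.4 m/s).
It fails at once if the jar, bottle or bowl is lifted, tipped or shifted by more than 30 mm (distance of any of jar_mid, rinse_bottle_mid, bowl_mid from where it was at the start of the episode above 0.03 m or angle between any of jar_mid, rinse_bottle_mid, bowl_mid's own z axis and vertical above 0.4 rad).
It also fails if it takes over 67 s, if anything falls off the work surface, if the arm or the gripper's body presses on something with over 40 N, if the wrist force passes 120 N, or if a joint passes its speed limit or range.

## Working session

There is one attempt and no reset: what is moved stays moved. The work goes in short steps, Python scripts to look and compute and a shell command to move; the robot and the scene stay as the last step left them, time stands still between calls to the robot, and variables do not carry over. Pictures are saved under pics/ and viewed, and the job is handed in when it is done.

```bash
ls; mkdir -p pics; cat > h.py <<'E'
import numpy as np, cv2
from cell import r
def cam(n):
    im,d=r.camera(n); i=r.camera_info(n)
    R,_=cv2.Rodrigues(np.array(i['rvec'],float)); t=np.array(i['tvec'],float).ravel()
    f=im.shape[0]/2/np.tan(np.radians(i['fovy'])/2)
    return im,d,dict(R=R,t=t,f=f,cx=i['cx'],cy=i['cy'],info=i)
def pts(d,c):
    v,u=np.mgrid[:d.shape[0],:d.shape[1]]
    P=np.stack([(u-c['cx'])/c['f']*d,(v-c['cy'])/c['f']*d,d],-1)
    return (P-c['t'])@c['R']
def proj(p,c):
    q=c['R']@np.asarray(p)+c['t']; return q[:2]/q[2]*c['f']+[c['cx'],c['cy']]
E
python3 - <<'E'
from h import *
for n in('side','top'):
    im,d,c=cam(n); cv2.imwrite(f'pics/{n}0.png',im[...,::-1]); np.savez(f'{n}0.npz',im=im,d=d)
    print(n,c['info'],'campos',-c['R'].T@c['t'])
o=r.get_obs();print(o['tcp_pos'],o['ee_rot'],o['grip_width'],o['time'])
E
```

```text
pics
side {'fovy': 56.596260822783286, 'cx': 282.4628354458537, 'cy': 205.66254537719377, 'rvec': array([ 2.2782082 , -0.62708714,  0.25544547]), 'tvec': array([-0.54282091,  0.35612578,  0.8809345 ])} campos [ 0.27833466 -0.60420384  0.86890348]
top {'fovy': 47.55601772606469, 'cx': 282.98576328880085, 'cy': 205.91663141438377, 'rvec': array([ 2.15162812, -2.06412267,  0.22369083]), 'tvec': array([0.01783718, 0.67373377, 1.05412903])} campos [0.434465   0.03906252 1.17266263]
[0.2304185  0.5805012  0.23051983] [[ 3.68853735e-01  9.29487343e-01 -4.48552525e-04]
 [ 9.29486291e-01 -3.68853994e-01 -1.40212532e-03]
 [-1.46870813e-03  1.00255739e-04 -9.99998916e-01]] 0.08547650920747299 0.1
```

View pics/side0.png

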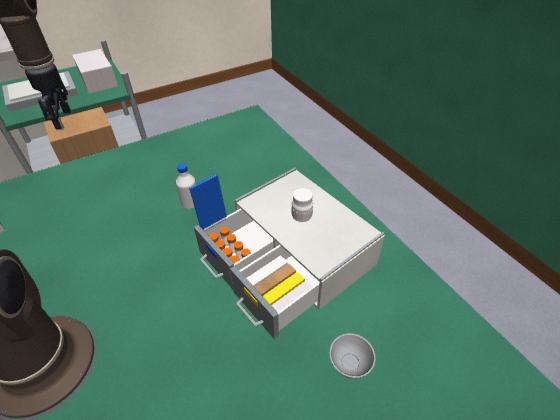

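View pics/top0.png

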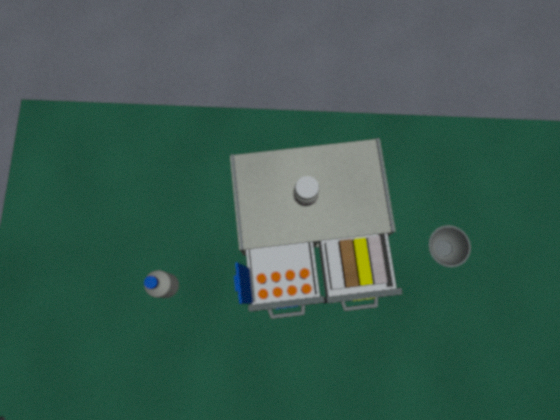

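The side view shows the unit with both drawers out (left pull at about (212,268), right at (250,313)). The blue lid stands at (208,202), the bottle is at (186,187), the bowl at (352,355) and the jar at (303,205). The top view agrees: lid (243,284), left front (285,305), right front (361,297), bottle (160,284), bowl (449,246).

```bash
python3 - <<'E'
from h import *
C={}
for n in('side','top'):
    _,_,C[n]=cam(n)
    z=np.load(f'{n}0.npz'); im,d=z['im'],z['d']; c=C[n]; P=pts(d,c); ok=d>0
    hsv=cv2.cvtColor(im,cv2.COLOR_RGB2HSV)
    X=P[...,0];Y=P[...,1];Z=P[...,2]
    reg=ok&(X>0.3)&(X<0.95)&(abs(Y)<.45)
    tb=reg&(hsv[...,0]>60)&(hsv[...,0]<95)&(hsv[...,1]>120); print(n,'table z',np.percentile(Z[tb],[5,50,95]))
    top=reg&(abs(Z-.12)<.006)&(hsv[...,1]<60)
    top=cv2.morphologyEx(top.astype(np.uint8),cv2.MORPH_OPEN,np.ones((5,5)))
    k,l,s,_=cv2.connectedComponentsWithStats(top); b=1+np.argmax(s[1:,4]); m=l==b
    rect=cv2.minAreaRect((P[m][:,:2]*1000).astype(np.float32)); print('top',rect, np.median(Z[m]))
    bl=reg&(hsv[...,0]>100)&(hsv[...,0]<130)&(hsv[...,1]>150)
    k,l,s,_=cv2.connectedComponentsWithStats(bl.astype(np.uint8))
    for j in range(1,k):
        if s[j,4]>15:
            q=P[l==j]; print('blue',s[j],q.min(0).round(3),np.median(q,0).round(3),q.max(0).round(3))
    # slices
    for nm,lo,hi in (('z.104-.114',.10,.118),):
        m=reg&(Z>lo)&(Z<hi)&(X<0.62); q=P[m]
        print(nm,len(q),q.min(0),q.max(0))
E
```

```text
side table z [-0.00112975  0.00146647  0.00417688]
top ((693.78662109375, -16.08990478515625), (224.0580291748047, 334.1948547363281), 8.9220609664917) 0.12155083576059493
blue [177 163  10  10  74] [0.464 0.303 0.137] [0.476 0.312 0.151] [0.489 0.335 0.155]
blue [ 190  174   36   55 1266] [ 0.44   0.102 -0.001] [0.479 0.117 0.175] [0.606 0.41  0.239]
blue [206 243  11  16  51] [0.433 0.004 0.086] [0.437 0.027 0.097] [0.442 0.052 0.107]
z.104-.114 1340 [ 0.42565124 -0.22348874  0.10002357] [0.61828037 0.33435083 0.11795701]
top table z [-0.00414813 -0.00042632  0.00335082]
top ((696.9287719726562, -14.711135864257812), (221.63294982910156, 345.29901123046875), 9.044784545898438) 0.11958125658714269
blue [234 263  18  41 531] [ 0.444  0.106 -0.002] [0.482 0.121 0.197] [0.521 0.149 0.238]
blue [144 276  14  12 132] [0.468 0.307 0.141] [0.479 0.32  0.15 ] [0.491 0.333 0.155]
z.104-.114 1832 [ 0.42930951 -0.22109193  0.10001008] [0.61995504 0.34389896 0.11799585]
```

```bash
cat >> h.py <<'E'
YAW=np.radians(9.0); O=np.array([.6955,-.0153,0])
U=np.array([[np.cos(YAW),-np.sin(YAW),0],[np.sin(YAW),np.cos(YAW),0],[0,0,1]])
def tu(P): return (P-O)@U
def tw(p): return U@np.asarray(p,float)+O
E
python3 - <<'E'
from h import *
for n in('side','top'):
    z=np.load(f'{n}0.npz'); im,d=z['im'],z['d']
    i=r.camera_info(n); c=dict(R=cv2.Rodrigues(np.array(i['rvec']))[0],t=np.array(i['tvec']).ravel(),f=210/np.tan(np.radians(i['fovy'])/2),cx=i['cx'],cy=i['cy'])
    P=tu(pts(d,c)); hsv=cv2.cvtColor(im,cv2.COLOR_RGB2HSV); ok=d>0
    X,Y,Z=P[...,0],P[...,1],P[...,2]
    bl=ok&(hsv[...,0]>100)&(hsv[...,0]<130)&(hsv[...,1]>150)
    m=bl&(Z>.1)&(Z<.245)&(abs(X+.22)<.1)&(Y>.1)&(Y<.24); q=P[m]
    print(n,'lid',np.percentile(q,[1,50,99],axis=0).round(3))
    a=np.polyfit(q[:,2],q[:,1],1); print(' lid dy/dz',a, 'angle',np.pi/2+np.arctan(a[0]),'y at .096',np.polyval(a,.096))
    for s in(1,-1):
        m=ok&(Z>.106)&(Z<.118)&(abs(Y-s*.086)<.07)&(X<-.11-.03); q=P[m]
        print(' panel top',s,len(q),np.percentile(q,[2,50,98],axis=0).round(3))
        m=ok&(Z>.05)&(Z<.10)&(abs(Y-s*.086)<.07)&(X<-.15)
        if m.any():
          q=P[m]; print(' face',np.percentile(q[:,0],[2,10,50]).round(3))
    # full extents top & jar, bottle, bowl
    m=ok&(Z>.185)&(Z<.2)&(abs(X)<.1)&(abs(Y)<.16); print(' jar',np.median(P[m],0), P[m].min(0),P[m].max(0))
    m=ok&(Z>.02)&(Z<.2)&(X<0.05)&(Y>.22)&(Y<.45); q=P[m]; print(' bottle',q.min(0),q.max(0))
    m=ok&(Z>.03)&(Z<.2)&(Y<-.2)&(Y>-.45)&(abs(X)<.3); q=P[m]; print(' bowl',q.min(0),q.max(0))
E
```

```text
side lid [[-0.231  0.155  0.102]
 [-0.193  0.164  0.175]
 [-0.153  0.177  0.237]]
 lid dy/dz [0.11520503 0.14390306] angle 1.685495704791171 y at .096 0.1549627389559127
 panel top 1 559 [[-0.725  0.021  0.106]
 [-0.248  0.068  0.114]
 [-0.222  0.155  0.118]]
 face [-0.735 -0.71  -0.618]
 panel top -1 378 [[-0.25  -0.153  0.107]
 [-0.245 -0.09   0.115]
 [-0.237 -0.019  0.117]]
 face [-0.251 -0.25  -0.195]
 jar [-0.00931393  0.00834518  0.19617827] [-0.03139706 -0.01520948  0.18514198] [0.01866312 0.03671205 0.19954917]
 bottle [-0.19366176  0.33332521  0.02021368] [-0.13666308  0.38551442  0.15489728]
 bowl [-0.20172242 -0.36853544  0.03001053] [-0.10170554 -0.2702807   0.05009208]
top lid [[-0.227  0.159  0.112]
 [-0.19   0.168  0.198]
 [-0.151  0.18   0.237]]
 lid dy/dz [0.12772502 0.14358585] angle 1.6978335081759515 y at .096 0.1558474504592541
 panel top 1 418 [[-0.244  0.018  0.109]
 [-0.237  0.086  0.113]
 [-0.23   0.153  0.117]]
 face [-0.229 -0.227 -0.203]
 panel top -1 413 [[-0.246 -0.154  0.109]
 [-0.24  -0.085  0.113]
 [-0.233 -0.019  0.117]]
 face [-0.231 -0.216 -0.187]
 jar [-0.00356855  0.0139842   0.19443088] [-0.02755157 -0.01022018  0.18522425] [0.02286427 0.03771029 0.19897096]
 bottle [-0.18953079  0.33631559  0.02170995] [-0.13079052  0.39318135  0.15474715]
 bowl [-0.19692016 -0.3680488   0.03007739] [-0.09869501 -0.26772482  0.05043976]
```

Both views agree. The unit is yawed 9° with its origin at about (0.695, -0.015), and both drawers are about 0.12 m out. The lid is at about 1.69 rad, with its edge at unit (-0.19, 0.17, 0.236). I'll shut the fingers, turn the jaw axis along the unit's x and approach the lid from its left.

```bash
python3 -m pendant '[[[0.03,-0.04,0],[0,0,-7.4]],[[0.03,-0.04,0],[0,0,-7.4]],[[0.03,-0.04,0],[0,0,-7.4]],[[0.03,-0.04,0],[0,0,-7.4]],[[0.03,-0.04,0],[0,0,-7.4]],[[0.03,-0.04,0],[0,0,-7.4]],[[0.03,-0.04,0],[0,0,-7.4]],[[0.03,-0.04,0],[0,0,-7.4]],[[0,0,0],[0,0,0]]]' 0
cat > st.py <<'E'
from h import *
o=r.get_obs(); p=tu(np.array(o['tcp_pos'])); x=np.array(o['ee_rot'])[:,0]
print('t',o['time'],'world',np.round(o['tcp_pos'],4),'unit',p.round(4),'yaw',np.degrees(np.arctan2(x[1],x[0])).round(2),'zax',np.array(o['ee_rot'])[:,2].round(3),'F',np.round(o['contact_force'],2),'Fu',(np.array(o['contact_force'])@U).round(2),'gw',round(o['grip_width'],4))
E
python3 st.py
```

```text
time: 1.32
tcp_pos: [0.4745, 0.2491, 0.2298]
ee_rot: [[0.992, 0.127, -0.0], [0.127, -0.992, 0.001], [-0.0, -0.001, -1.0]]
contact_force: [-0.4, 1.0, -0.9]
grip_width: -0.0001
t 1.325 world [0.4745 0.2491 0.2298] unit [-0.1769  0.2957  0.2298] yaw 7.29 zax [-0.     0.001 -1.   ] F [-0.4   0.99 -0.9 ] Fu [-0.24  1.04 -0.9 ] gw -0.0001
```

```bash
python3 -m pendant '[[[0,-0.03,-0.006],[0,0,1.7]],[[0,-0.03,-0.006],[0,0,0]],[[0,-0.027,-0.006],[0,0,0]],[[0,0,0],[0,0,0]]]'
python3 - <<'E'
from h import *
import runpy; runpy.run_path('st.py')
ims=[cam(n)[0][...,::-1] for n in('side','top')]
a=cv2.resize(ims[0][120:320,140:420],None,fx=1.4,fy=1.4*2/2); b=cv2.resize(ims[1][180:380,140:420],None,fx=1.4,fy=1.4)
cv2.imwrite('pics/pre.png',np.hstack([a,b]))
E
```

```text
time: 1.82
tcp_pos: [0.4726, 0.1631, 0.2108]
ee_rot: [[0.986, 0.164, -0.002], [0.164, -0.986, 0.002], [-0.001, -0.003, -1.0]]
contact_force: [0.8, 0.4, 0.3]
grip_width: -0.0001
t 1.825 world [0.4726 0.1631 0.2108] unit [-0.1922  0.2111  0.2108] yaw 9.47 zax [-0.002  0.002 -1.   ] F [0.77 0.41 0.25] Fu [0.83 0.28 0.25] gw -0.0001
```

View pics/pre.png

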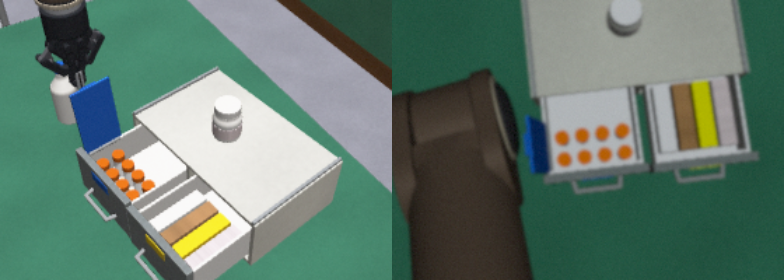

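The fingers stand just left of the lid and clear of it, and the drawers are unchanged. Next is the first part of the fold arc.

```bash
python3 -m pendant '[[[0.002,-0.013,0],[0,0,0]],[[0.002,-0.013,0],[0,0,0]],[[0.002,-0.013,0],[0,0,0]],[[0.002,-0.015,-0.001],[0,0,0]],[[0.002,-0.015,-0.002],[0,0,0]],[[0.002,-0.014,-0.005],[0,0,0]],[[0.002,-0.014,-0.005],[0,0,0]]]'
python3 st.py
```

```text
time: 2.8
tcp_pos: [0.4881, 0.0652, 0.1981]
ee_rot: [[0.985, 0.172, 0.001], [0.172, -0.985, 0.005], [0.002, -0.005, -1.0]]
contact_force: [-0.8, 1.6, -0.4]
grip_width: 0.0001
t 2.8 world [0.4881 0.0652 0.1981] unit [-0.1923  0.112   0.1981] yaw 9.91 zax [ 0.001  0.005 -1.   ] F [-0.81  1.63 -0.37] Fu [-0.54  1.74 -0.37] gw 0.0001
```

```bash
python3 -m pendant '[[[0.002,-0.0115,-0.0085],[0,0,0]],[[0.002,-0.0115,-0.0085],[0,0,0]],[[0.0015,-0.0095,-0.0115],[0,0,0]],[[0.0015,-0.0095,-0.0115],[0,0,0]],[[0.001,-0.0065,-0.0135],[0,0,0]],[[0.001,-0.0065,-0.0135],[0,0,0]]]'
python3 - <<'E'
from h import *
import runpy; runpy.run_path('st.py')
ims=[cam(n)[0][...,::-1] for n in('side','top')]
a=cv2.resize(ims[0][120:320,140:420],None,fx=1.4,fy=1.4*2/2); b=cv2.resize(ims[1][180:380,140:420],None,fx=1.4,fy=1.4)
cv2.imwrite('pics/mid.png',np.hstack([a,b]))
E
```

```text
time: 3.55
tcp_pos: [0.4973, 0.0057, 0.126]
ee_rot: [[0.985, 0.172, -0.0], [0.172, -0.985, 0.004], [0.001, -0.004, -1.0]]
contact_force: [-0.4, 1.0, 0.0]
grip_width: 0.0001
t 3.55 world [0.4973 0.0057 0.126 ] unit [-0.1925  0.0518  0.126 ] yaw 9.88 zax [-0.     0.004 -1.   ] F [-0.36  0.96  0.02] Fu [-0.2   1.    0.02] gw 0.0001
```

View pics/mid.png

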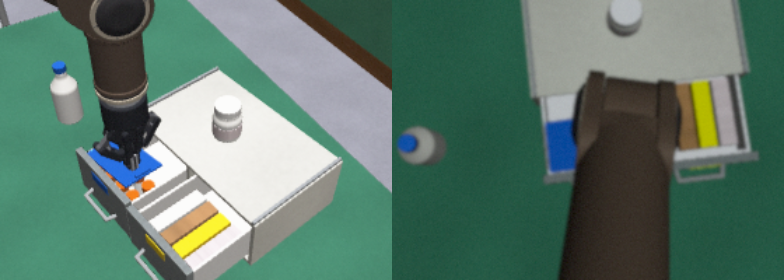

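The lid is nearly down under the fingertips and the drawers and jar haven't moved. Now I'll press it flat.

```bash
python3 -m pendant '[[[0,0.002,-0.008],[0,0,0]],[[0,0,-0.008],[0,0,0]],[[0,0,-0.006],[0,0,0]],[[0,0,-0.004],[0,0,0]]]'
python3 st.py
```

```text
time: 4.15
tcp_pos: [0.4989, 0.008, 0.1002]
ee_rot: [[0.985, 0.171, 0.003], [0.171, -0.985, 0.005], [0.003, -0.004, -1.0]]
contact_force: [-3.0, 1.1, 44.5]
grip_width: 0.0005
t 4.15 world [0.4989 0.008  0.1002] unit [-0.1905  0.0538  0.1002] yaw 9.86 zax [ 0.003  0.005 -1.   ] F [-2.96  1.1  44.52] Fu [-2.75  1.55 44.52] gw 0.0005
```

```bash
python3 -m pendant '[[[0,0,0.001],[0,0,0]],[[0,0,0],[0,0,0]],[[0,0,0],[0,0,0]]]'; python3 -m pendant '[[[0,0,0.02],[0,0,0]],[[0,0,0.04],[0,0,0]],[[0,0,0.05],[0,0,0]],[[-0.04,0,0],[0,0,0]],[[-0.05,0,0],[0,0,0]],[[-0.05,0,0],[0,0,0]],[[-0.05,0,0],[0,0,0]],[[0,0,0],[0,0,0]]]'
python3 - <<'E'
from h import *
import runpy; runpy.run_path('st.py')
ims=[]
for n in('side','top'):
    im,d,c=cam(n); ims.append(im[...,::-1]); P=tu(pts(d,c)); hsv=cv2.cvtColor(im,cv2.COLOR_RGB2HSV)
    X,Y,Z=P[...,0],P[...,1],P[...,2]
    m=(d>0)&(hsv[...,0]>100)&(hsv[...,0]<130)&(hsv[...,1]>150)&(abs(X+.19)<.05)&(abs(Y-.085)<.09)&(Z>.08); q=P[m]
    print(n,m.sum(),np.percentile(q,[1,50,99],axis=0).round(3),np.polyfit(q[:,1],q[:,2],1) if m.sum()>50 else '')
    for s in(1,-1):
        m=(d>0)&(Z>.107)&(Z<.118)&(abs(Y-s*.086)<.07)&(X<-.14)&(X>-.3); print(s,m.sum(),np.percentile(P[m],[2,50,98],axis=0)[:,0].round(3))
a=cv2.resize(ims[0][120:320,140:420],None,fx=1.4,fy=1.4*2/2); b=cv2.resize(ims[1][180:380,140:420],None,fx=1.4,fy=1.4)
cv2.imwrite('pics/flat.png',np.hstack([a,b]))
E
```

```text
time: 4.53
tcp_pos: [0.4999, 0.0087, 0.1018]
ee_rot: [[0.985, 0.172, 0.005], [0.172, -0.985, 0.006], [0.006, -0.005, -1.0]]
contact_force: [-0.8, 0.2, -0.2]
grip_width: 0.0003
time: 5.52
tcp_pos: [0.3021, 0.0084, 0.2118]
ee_rot: [[0.985, 0.173, 0.0], [0.173, -0.985, 0.004], [0.001, -0.004, -1.0]]
contact_force: [0.6, 0.1, 0.2]
grip_width: 0.0002
t 5.525 world [0.3021 0.0084 0.2118] unit [-0.3848  0.085   0.2118] yaw 9.99 zax [ 0.     0.004 -1.   ] F [0.59 0.15 0.25] Fu [0.61 0.05 0.25] gw 0.0002
side 1207 [[-0.226  0.016  0.099]
 [-0.189  0.081  0.103]
 [-0.151  0.153  0.108]] [-0.00426555  0.10317496]
1 277 [-0.245 -0.239 -0.185]
-1 369 [-0.25  -0.245 -0.236]
top 2119 [[-0.224  0.019  0.096]
 [-0.187  0.086  0.101]
 [-0.149  0.153  0.106]] [-0.00441473  0.10100275]
1 424 [-0.241 -0.234 -0.197]
-1 414 [-0.246 -0.24  -0.233]
```

View pics/flat.png

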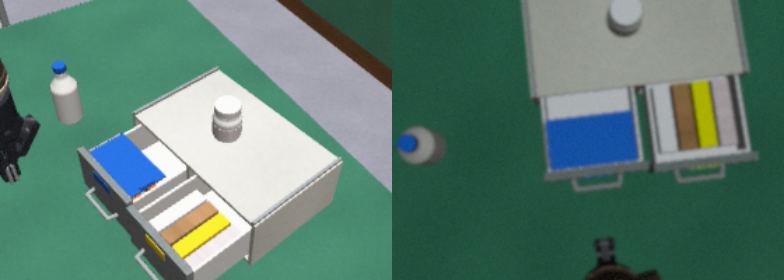

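The lid is flat (slope about 0.004 rad, top at 101–103 mm) and the left drawer is still about 0.115 m out. Next I lower in front of the left panel.

```bash
python3 -m pendant '[[[0.047,0.008,-0.022],[0,0,-1]],[[0.047,0.008,-0.03],[0,0,0]],[[0,0,-0.045],[0,0,0]],[[0,0,-0.045],[0,0,0]],[[0,0,0],[0,0,0]]]'
python3 st.py
```

```text
time: 6.25
tcp_pos: [0.4105, 0.0247, 0.0666]
ee_rot: [[0.988, 0.156, 0.012], [0.156, -0.988, 0.0], [0.011, 0.002, -1.0]]
contact_force: [-0.9, -0.8, -0.2]
grip_width: 0.0001
t 6.25 world [0.4105 0.0247 0.0666] unit [-0.2752  0.0841  0.0666] yaw 8.99 zax [ 0.012  0.    -1.   ] F [-0.91 -0.84 -0.18] Fu [-1.03 -0.69 -0.18] gw 0.0001
```

```bash
python3 -m pendant '[[[0.01,0.0016,0],[0,0,0]],[[0.015,0.0023,0],[0,0,0]],[[0.015,0.0023,0],[0,0,0]],[[0.015,0.0023,0],[0,0,0]],[[0.015,0.0023,0],[0,0,0]],[[0.015,0.0023,0],[0,0,0]],[[0.015,0.0023,0],[0,0,0]]]'
python3 st.py
```

```text
time: 7.12
tcp_pos: [0.5202, 0.042, 0.0744]
ee_rot: [[0.987, 0.157, 0.019], [0.157, -0.988, 0.004], [0.019, -0.001, -1.0]]
contact_force: [-4.0, -0.5, 1.4]
grip_width: -0.0
t 7.125 world [0.5202 0.042  0.0744] unit [-0.1641  0.084   0.0744] yaw 9.01 zax [ 0.019  0.004 -1.   ] F [-4.04 -0.54  1.43] Fu [-4.07  0.1   1.43] gw -0.0
```

```bash
python3 -m pendant '[[[0.008,0.0012,-0.001],[0,0,0]],[[0.007,0.001,-0.001],[0,0,0]],[[0.005,0.001,-0.001],[0,0,0]],[[0.004,0.0005,0],[0,0,0]]]'
python3 st.py
```

```text
time: 7.62
tcp_pos: [0.5446, 0.0461, 0.0742]
ee_rot: [[0.987, 0.157, 0.015], [0.157, -0.988, 0.006], [0.016, -0.004, -1.0]]
contact_force: [-27.4, -2.6, 21.8]
grip_width: -0.0001
t 7.625 world [0.5446 0.0461 0.0742] unit [-0.1394  0.0842  0.0742] yaw 9.03 zax [ 0.015  0.006 -1.   ] F [-27.38  -2.63  21.82] Fu [-27.45   1.69  21.82] gw -0.0001
```

```bash
python3 -m pendant '[[[0.003,0.0005,0.001],[0,0,0]],[[0,0,0],[0,0,0]]]'; python3 st.py; python3 -m pendant '[[[-0.012,-0.002,0],[0,0,0]],[[-0.05,-0.008,0],[0,0,0]],[[-0.05,-0.008,0],[0,0,0]],[[-0.03,-0.005,0.005],[0,0,0]],[[0,0,0],[0,0,0]]]'
python3 - <<'E'
from h import *
import runpy; runpy.run_path('st.py')
im,d,c=cam('side'); P=tu(pts(d,c)); X,Y,Z=P[...,0],P[...,1],P[...,2]
cv2.imwrite('pics/left.png',cv2.resize(im[100:400,140:440,::-1],None,fx=1.8,fy=1.8))
for s in(1,-1):
    m=(d>0)&(Z>.107)&(Z<.117)&(abs(Y-s*.086)<.07)&(X<-.105)&(X>-.27); print(s,m.sum(),np.percentile(P[m],[2,50,98],axis=0)[:,0].round(3))
E
```

```text
time: 7.88
tcp_pos: [0.5437, 0.046, 0.0751]
ee_rot: [[0.988, 0.156, 0.007], [0.156, -0.988, 0.006], [0.008, -0.005, -1.0]]
contact_force: [-1.0, 0.6, 1.5]
grip_width: -0.0001
t 7.875 world [0.5437 0.046  0.0751] unit [-0.1403  0.0843  0.0751] yaw 9.0 zax [ 0.007  0.006 -1.   ] F [-1.    0.57  1.49] Fu [-0.9   0.72  1.49] gw -0.0001
time: 8.5
tcp_pos: [0.3995, 0.0226, 0.0813]
ee_rot: [[0.987, 0.157, 0.016], [0.157, -0.988, 0.008], [0.017, -0.005, -1.0]]
contact_force: [0.8, -0.3, 1.0]
grip_width: -0.0002
t 8.5 world [0.3995 0.0226 0.0813] unit [-0.2864  0.0838  0.0813] yaw 9.03 zax [ 0.016  0.008 -1.   ] F [ 0.8 -0.3  1. ] Fu [ 0.74 -0.42  1.  ] gw -0.0002
1 240 [-0.127 -0.121 -0.111]
-1 374 [-0.25  -0.244 -0.111]
```

View pics/left.png

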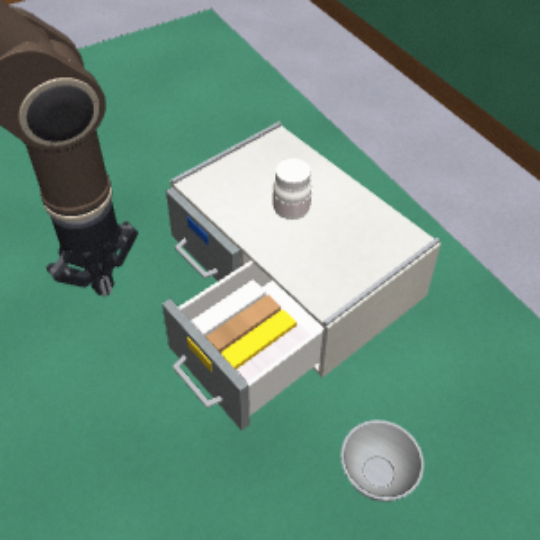

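The left drawer is home: its face is flush with the housing, and the contact stop came at 27 N where expected. On to the right drawer.

```bash
python3 -m pendant '[[[0.005,-0.042,-0.002],[0,0,0]],[[0.0065,-0.042,-0.002],[0,0,0]],[[0.0065,-0.042,-0.002],[0,0,0]],[[0.0065,-0.042,-0.002],[0,0,0]],[[0,0,0],[0,0,0]]]'
python3 st.py
```

```text
time: 9.18
tcp_pos: [0.4353, -0.1503, 0.0748]
ee_rot: [[0.986, 0.163, 0.03], [0.163, -0.987, 0.005], [0.031, 0.0, -1.0]]
contact_force: [-0.2, -0.2, -0.4]
grip_width: 0.0
t 9.175 world [ 0.4353 -0.1503  0.0748] unit [-0.2781 -0.0927  0.0748] yaw 9.41 zax [ 0.03   0.005 -1.   ] F [-0.16 -0.24 -0.44] Fu [-0.2  -0.21 -0.44] gw 0.0
```

```bash
python3 -m pendant '[[[0.008,0.005,-0.001],[0,1.7,0]],[[0.013,0.003,-0.001],[0,0,0]],[[0.015,0.0023,-0.001],[0,0,0]],[[0.015,0.0023,-0.001],[0,0,0]],[[0.015,0.0023,-0.001],[0,0,0]],[[0.015,0.0023,-0.001],[0,0,0]],[[0.015,0.0023,-0.001],[0,0,0]]]'
python3 st.py
```

```text
time: 10.05
tcp_pos: [0.5436, -0.1298, 0.073]
ee_rot: [[0.986, 0.165, 0.016], [0.165, -0.986, 0.002], [0.016, 0.001, -1.0]]
contact_force: [-3.5, -1.8, 10.2]
grip_width: 0.0002
t 10.05 world [ 0.5436 -0.1298  0.073 ] unit [-0.168  -0.0893  0.073 ] yaw 9.52 zax [ 0.016  0.002 -1.   ] F [-3.51 -1.79 10.22] Fu [-3.74 -1.22 10.22] gw 0.0002
```

```bash
python3 -m pendant '[[[0.01,0.0016,0],[0,0,0]],[[0.008,0.0012,0],[0,0,0]],[[0.006,0.001,0],[0,0,0]],[[0.004,0.0005,0],[0,0,0]],[[0.003,0.0005,0],[0,0,0]]]'
python3 st.py
```

```text
time: 10.68
tcp_pos: [0.5688, -0.1256, 0.0731]
ee_rot: [[0.986, 0.164, 0.001], [0.164, -0.986, 0.003], [0.002, -0.003, -1.0]]
contact_force: [-16.8, -0.6, 20.9]
grip_width: 0.0001
t 10.675 world [ 0.5688 -0.1256  0.0731] unit [-0.1423 -0.0891  0.0731] yaw 9.47 zax [ 0.001  0.003 -1.   ] F [-16.77  -0.58  20.88] Fu [-16.66   2.05  20.88] gw 0.0001
```

```bash
python3 -m pendant '[[[0.004,0.0006,0.001],[0,0,0]],[[0.004,0.0006,0],[0,0,0]]]'
python3 st.py
```

```text
time: 10.92
tcp_pos: [0.5683, -0.1254, 0.0734]
ee_rot: [[0.987, 0.161, -0.015], [0.162, -0.987, 0.005], [-0.013, -0.008, -1.0]]
contact_force: [-19.1, -1.8, 20.5]
grip_width: 0.0003
t 10.925 world [ 0.5683 -0.1254  0.0734] unit [-0.1429 -0.0889  0.0734] yaw 9.3 zax [-0.015  0.005 -1.   ] F [-19.11  -1.81  20.5 ] Fu [-19.16   1.2   20.5 ] gw 0.0003
```

The drawer is against its stop: the fingers no longer advance and the push is steady at 19 N. I'll back away, lift clear and check everything.

```bash
python3 -m pendant '[[[-0.012,-0.002,0],[0,0,0]],[[-0.05,-0.008,0],[0,0,0]],[[-0.05,-0.008,0.02],[0,0,0]],[[-0.03,-0.005,0.05],[0,0,0]],[[-0.03,0.0,0.06],[0,0,0]],[[0,0,0],[0,0,0]],[[0,0,0],[0,0,0]]]'
python3 - <<'E'
from h import *
import runpy; runpy.run_path('st.py')
ims=[]
for n in('side','top'):
    im,d,c=cam(n); ims.append(im[...,::-1]); P=tu(pts(d,c)); X,Y,Z=P[...,0],P[...,1],P[...,2]
    for s in(1,-1):
        m=(d>0)&(Z>.106)&(Z<.1165)&(abs(Y-s*.086)<.06)&(X<-.105)&(X>-.27); print(n,s,m.sum(),np.percentile(P[m],[2,50,98],axis=0)[:,0].round(3))
        m=(d>0)&(Z>.06)&(Z<.10)&(abs(Y-s*.086)<.06)&(X<-.105)&(X>-.20); print('  face',m.sum(),np.percentile(P[m],[5,50,95],axis=0)[:,0].round(3) if m.any() else '')
    m=(d>0)&(Z>.185)&(Z<.2)&(abs(X)<.1)&(abs(Y)<.16); print(' jar',np.median(P[m],0).round(3))
    m=(d>0)&(Z>.02)&(Z<.2)&(X<0.05)&(Y>.22)&(Y<.45); q=P[m]; print(' bottle',q.min(0).round(3),q.max(0).round(3))
    m=(d>0)&(Z>.03)&(Z<.2)&(Y<-.2)&(Y>-.45)&(abs(X)<.3); q=P[m]; print(' bowl',q.min(0).round(3),q.max(0).round(3))
a=cv2.resize(ims[0][100:400,140:440],(400,400)); b=cv2.resize(ims[1][120:360,140:380],(400,400))
cv2.imwrite('pics/end.png',np.hstack([a,b]))
E
```

```text
time: 11.8
tcp_pos: [0.3948, -0.1431, 0.2]
ee_rot: [[0.986, 0.169, -0.012], [0.169, -0.986, 0.011], [-0.01, -0.013, -1.0]]
contact_force: [0.1, 0.6, -0.3]
grip_width: -0.0
t 11.8 world [ 0.3948 -0.1431  0.2   ] unit [-0.317  -0.0792  0.2   ] yaw 9.72 zax [-0.012  0.011 -1.   ] F [ 0.07  0.56 -0.27] Fu [ 0.16  0.55 -0.27] gw -0.0
side 1 200 [-0.127 -0.122 -0.111]
  face 232 [-0.128 -0.126 -0.125]
side -1 260 [-0.127 -0.121 -0.111]
  face 297 [-0.128 -0.126 -0.125]
 jar [-0.009  0.008  0.196]Traceback (most recent call last):
  File "<stdin>", line 10, in <module>
    return umr_minimum(a, axis, None, out, keepdims, initial, where)
ValueError: zero-size array to reduction operation minimum which has no identity
```

Both faces read -0.126 in the side view, against -0.124 when shut. The script then failed because no bottle points turned up in the side view, so I'll find out why.

```bash
python3 - <<'E'
from h import *
ims=[]
for n in('side','top'):
    im,d,c=cam(n); ims.append(im[...,::-1]); P=tu(pts(d,c)); X,Y,Z=P[...,0],P[...,1],P[...,2]
    for nm,m in (('jar',(Z>.185)&(Z<.2)&(abs(X)<.1)&(abs(Y)<.16)),('bottle',(Z>.02)&(Z<.2)&(X<0.05)&(Y>.22)&(Y<.45)),('bowl',(Z>.03)&(Z<.2)&(Y<-.2)&(Y>-.45)&(abs(X)<.3))):
        q=P[m&(d>0)]; print(n,nm,len(q),(q.min(0).round(3),q.max(0).round(3)) if len(q) else '')
    for s in(1,-1):
        m=(d>0)&(Z>.106)&(Z<.1165)&(abs(Y-s*.086)<.06)&(X<-.105)&(X>-.27); print(n,s,m.sum(),np.percentile(P[m],[2,50],axis=0)[:,0].round(3) if m.any() else '')
cv2.imwrite('pics/end.png',np.hstack([cv2.resize(i,(400,300)) for i in ims]))
E
```

```text
side jar 263 (array([-0.032, -0.014,  0.185]), array([0.02 , 0.036, 0.199]))
side bottle 0 
side bowl 571 (array([-0.201, -0.369,  0.03 ]), array([-0.101, -0.271,  0.049]))
side 1 202 [-0.127 -0.122]
side -1 272 [-0.127 -0.12 ]
top jar 431 (array([-0.027, -0.01 ,  0.185]), array([0.022, 0.038, 0.2  ]))
top bottle 727 (array([-0.189,  0.336,  0.02 ]), array([-0.131,  0.393,  0.156]))
top bowl 428 (array([-0.197, -0.368,  0.03 ]), array([-0.099, -0.269,  0.049]))
top 1 347 [-0.123 -0.116]
top -1 338 [-0.123 -0.116]
```

View pics/end.png

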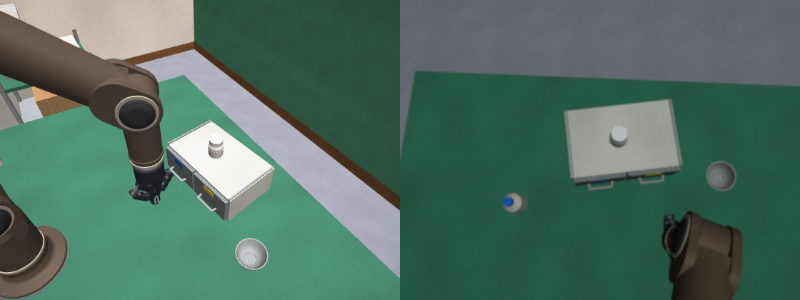

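Both drawers are shut and flush (pulls at (600,185) and (652,179) in the top half). The jar, bottle and bowl sit at their starting positions; the bottle was just hidden by the arm in the side view. The gripper stands clear, so I'm handing in.

```bash
python3 -c "
from cell import r
print(r.sign_off())"
```

```text
the job is handed in; nothing more can be done
None
```

The unit is closed up and the job is handed in, at about 12 s of the 67 s allowed. No verdict is reported.

**What I did:** With the fingertips shut, I folded the lid over and pressed it flat (44 N) while the left drawer was still about 0.115 m out. I then pushed the left drawer home at about 0.12 m/s, and the right drawer the same way.

**Last checks:**
- **Lid:** it measured flat, with a slope of about 0.004 rad, after pressing. It is hidden inside the unit now, so I could not check it again once the drawer was shut.
- **Drawers:** both faces read within about 2 mm of shut in both views (-0.126 side, -0.123 top, against -0.124). Both came up against their stops, at 27 N left and 19 N right. The fingers stopped about 3 mm shorter on the right, but the cameras show no difference between the two drawers.
- **Jar, bottle and bowl:** all are within about 2 mm of where they started. The arm hid the bottle from the side camera at the end, so its position rests on the top view alone.
- **Arm:** it stands clear, with contact force about zero.

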